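Pack the finished cast books into the nested tray

TASK

Gather the three finished cast books into the wooden tray, each lying flat, cover up, in the cork nest cut to its size (small in small, medium in medium, large in large; the spine may face either way). The two castings that still have a pouring stub on the cover are not finished: leave them where they lie, and do not shift the brush pot or the wax jar.

Things in the scene. Friction and masses are not known exactly. Their poses are not given: they have to be found in the camera images.
- book_large: the large finished book: a dull green cast-resin sculpture of a closed book lying flat, its top cover plain and flat, 100 long (its x) x 62 wide (its y, spine with three pale ribs on the -y side) x 32 mm high (its z, up), about 317 g. Origin at the centre of its underside. Take it from above across its 62 mm width.
- book_medium: the medium finished book: a dull green cast-resin sculpture of a closed book lying flat, its top cover plain and flat, 78 long (its x) x 46 wide (its y, spine with three pale ribs on the -y side) x 30 mm high (its z, up), about 172 g. Origin at the centre of its underside. Take it from above across its 46 mm width.
- book_small: the small finished book: a dull green cast-resin sculpture of a closed book lying flat, its top cover plain and flat, 54 long (its x) x 34 wide (its y, spine with three pale ribs on the -y side) x 28 mm high (its z, up), about 82 g. Origin at the centre of its underside. Take it from above across its 34 mm width.
- raw_large: unfinished look-alike of the large book: same green resin and the same 100 x 62 x 32 mm (x, y, z), but with a round pouring stub 22 mm across and 28 mm high still standing in the middle of its top cover. Origin at the centre of its underside. Loose; it stays where it lies.
- raw_medium: unfinished look-alike of the medium book: same green resin and the same 78 x 46 x 30 mm (x, y, z), but with a round pouring stub 22 mm across and 28 mm high still standing in the middle of its top cover. Origin at the centre of its underside. Loose; it stays where it lies.
- nest_large: the large of three cork nests side by side (105 mm apart along y, any order) in one low tray, all fixed. Hollow 116 (its x) x 78 mm (its y), 8 mm more than the large book all round. Rim 5 mm thick, top 12 mm above the origin; inner floor 4 mm above it. Origin: centre of its underside, 6 mm above the table. Tray 150 (x) x 340 mm (y), walls 22 mm high above the table
- nest_medium: the medium of three cork nests side by side (105 mm apart along y, any order) in one low tray, all fixed. Hollow 94 (its x) x 62 mm (its y), 8 mm more than the medium book all round. Rim 5 mm thick, top 12 mm above the origin; inner floor 4 mm above it. Origin: centre of its underside, 6 mm above the table. Tray 150 (x) x 340 mm (y), walls 22 mm high above the table
- nest_small: the small of three cork nests side by side (105 mm apart along y, any order) in one low tray, all fixed. Hollow 70 (its x) x 50 mm (its y), 8 mm more than the small book all round. Rim 5 mm thick, top 12 mm above the origin; inner floor 4 mm above it. Origin: centre of its underside, 6 mm above the table. Tray 150 (x) x 340 mm (y), walls 22 mm high above the table
- brush_pot: bystander: steel pot 72 mm across and 100 mm high with three brushes standing in it up to 190 mm, loose; origin at the centre of its underside
- wax_jar: bystander: closed amber wax jar 68 mm across and 75 mm high, loose; origin at the centre of its underside
Not all that is in view belongs to the job. Leave any pink look-alike of the book_medium alone. What is shaped like the book_large but red is not meant.

How it is judged:
By the outcome, as a careful person would: the job done as asked, in the order asked, and still so for the second after the job is handed in, with the robot touching nothing.
It also fails if it takes over 80 s, if anything falls off the work surface, if the arm or the gripper's body presses on something with over 40 N, if the wrist force passes 120 N, or if a joint passes its speed limit or range.

ROBOT

A 6-joint arm with a two-finger parallel gripper is mounted at the origin on the work surface. World frame = base frame: x ahead of the robot, y to its left, z up, the work surface at z = 0. Lengths are in m, angles in rad, forces in N, time in s.
With the tool pointing down it reaches from about 0.25 to 0.775 m from the base axis. Payload 8.9 kg.
Tool frame: the origin (TCP) lies at the very end of the fingers, on their centre line; the grasp point (between the pads) lies 19 mm behind it; z points along the fingers, y is the line along which they close (so a half turn about z gives the same grasp; the last joint's range is limited). The gripper opens to 85 mm and grips with 20 to 120 N. Pads are 22 mm wide; open, the fingers measure 114 mm over their backs; the gripper's body (76 mm by 85 mm) begins 54 mm behind the grasp point. The pads swing forward as they close: fully open they stand 13 mm farther back than shut.
Start: joints at [1.072, 0.291, -0.153, 1.127, 0, 1.431], TCP at [0.185, 0.491, 0.231] pointing down, gripper open.
Joint ranges: [-2.52, 2.52], [-0.91, 1.74], [-1.3, 1.37], [-1.96, 2.02], [-1.52, 1.47], [-3.14, 3.14]. Speed limits (rad/s): [2.22, 2.22, 2.79, 3.14, 3.14, 3.14].

INTERFACE

Orientations are given as a 3x3 rotation matrix whose columns are the frame's x, y, z axes.
In Python, from cell import monitor, imaging, workorder gives the robot as it stands.
- The arm moves only by the tool arm_command, never from a script. Its argument "rows" is a list of rows, each a list of 7 numbers: the shift along the world's x, y, z in m, then the turn, a rotation vector about the world's x, y, z in degrees, then the finger opening in m, from 0 to 0.0854. A call has 1 to 12 rows; each row is the pose to reach, as a shift and turn from the pose commanded when the call began; what a row does not reach only later rows make up. A row lasts 1/10 s, in which the tool goes at most 50 mm and 8.59 degrees, less where a joint would pass 70% of its speed; a pose out of reach is approached as far as the arm can. A call with a gripper value outside its range is refused whole. The fingers move at their own pace and stop on an object; "newtons" is the grip in N (left out, the last holds). Time passes only in rows, so rows that repeat a pose let the fingers close. It gives the time, the measured TCP pose, the force, the opening and the grip force at its end, in the units of the state.
- monitor.sense(): the state, without advancing time (a new reading comes with each control period).
- imaging.read_camera(name): name is "scene" or "top"; returns (picture, depth): 400x640x3 uint8, red, green, blue; 400x640 float32, m along the optical axis (not along the pixel's ray), 0 where there is no reading.
- imaging.calibration(name): a dict with "intrinsics" (3x3 intrinsics, pixels), "cam_to_world" (4x4, takes a point from camera to world coordinates). Camera axes: x right, y down, z forward; pixel columns grow to the right and rows downward; lengths in m; the calibration is good to about 2 mm. A picture is of the moment at which its call begins. calibration takes no time and is no camera call.
- workorder.job_done(): hands the job in; it is judged then, once.
Trained networks look in the newest picture that a camera, given by its name, has taken for a name from the list of things; names that differ only in an ending like _2 or _b are one class to them, and where a whole thing is asked for, a point or a joint stands for the part that bears it (a point fixed in the world has none). Each returns a list of dicts, best first, with "confidence" (0 to 1); they miss things now and then, are a little off and sometimes report something else, mostly with a low value. They report only what shows in the picture. A call takes as long as a camera call. They do not tell look-alikes from the thing itself.
- imaging.cut_out(camera, thing): "region" (400x640 bool, what is visible of it) and "pixel" ([column, row] in pixels, amid what is visible of it).
- imaging.spot_point(camera, thing): "pixel" ([column, row] in pixels: a listed point, or the origin of a listed thing).
The state is a dict: "t": time; "joint_pos": joint angles; "dq": joint speeds; "tau": joint torques, N m; "eef_pos": TCP position; "eef_rot": TCP orientation; "force": force on the tool from outside, world axes, zero at the start; "ft_torque": the same for the moment, N m; "opening": finger opening in m; "grasp_force": force on a finger pad.
Only numpy, scipy, OpenCV 4.12 (cv2) and the standard library are available. Lean on these libraries where they do the work, as an engineer would, in place of code of your own. Each camera call takes 0.05 s, during which the arm holds its last target. There are 200 camera calls.

## Working session

There is one attempt and no reset: what is moved stays moved. The work goes in short steps, Python scripts to look and compute and a tool call to move; the robot and the scene stay as the last step left them, time stands still between calls to the robot, and variables do not carry over. Pictures are saved under pics/ and viewed, at most 14 in all, crops included, and the job is handed in when it is done.

Besides the shell and the picture viewer there is one more tool, called after "Request:" in YAML: its name, and indented under it one key for each argument. arm_command: Moves the arm, as the interface text tells. Its arguments: {"type":"object","properties":{"rows":{"type":"array"},"newtons":{"type":"number"}},"required":["rows"]}

```bash
mkdir -p pics; ls; python3 - <<'E'
from cell import monitor, imaging
import cv2,numpy as np
for n in("scene","top"):
    p,d=imaging.read_camera(n); cv2.imwrite(f"pics/{n}0.png",p[:,:,::-1]); np.savez(f"{n}0.npz",p=p,d=d)
    c=imaging.calibration(n); print(n,np.round(c["intrinsics"],1).tolist(),np.round(c["cam_to_world"],3).tolist())
s=monitor.sense(); print(s)
E
```

```text
pics
scene [[421.9, 0.0, 322.2], [0.0, 421.9, 203.5], [0.0, 0.0, 1.0]] [[0.121, 0.657, -0.744, 1.474], [0.992, -0.091, 0.081, -0.089], [-0.015, -0.748, -0.664, 0.929], [0.0, 0.0, 0.0, 1.0]]
top [[419.3, 0.0, 325.7], [0.0, 419.3, 198.7], [0.0, 0.0, 1.0]] [[-0.009, -0.998, 0.068, 0.42], [-1.0, 0.009, -0.003, 0.011], [0.002, -0.068, -0.998, 1.126], [0.0, 0.0, 0.0, 1.0]]
{'t': 0.1, 'joint_pos': array([ 1.07168451e+00,  2.91222188e-01, -1.54057505e-01,  1.12670308e+00,
        1.49717315e-05,  1.43149860e+00]), 'dq': array([-0.00036908,  0.00104594,  0.00099517,  0.00019645,  0.00078013,
       -0.00251503]), 'tau': array([ 1.39753742e-03, -5.37975669e+01,  3.31919217e+01,  9.28147347e-03,
       -1.54073650e-04,  1.34459816e-05]), 'eef_pos': array([0.18465097, 0.49103082, 0.23078816]), 'eef_rot': array([[-9.35962247e-01,  3.52099894e-01, -5.81034353e-04],
       [ 3.52100328e-01,  9.35961692e-01, -1.03454581e-03],
       [ 1.79562428e-04, -1.17287820e-03, -9.99999296e-01]]), 'force': array([-0.17524986, -0.02050764,  0.13384465]), 'ft_torque': array([ 0.05111497, -0.00148419,  0.03475966]), 'grasp_force': 0.0, 'opening': 0.08530843963510397}
```

View pics/top0.png

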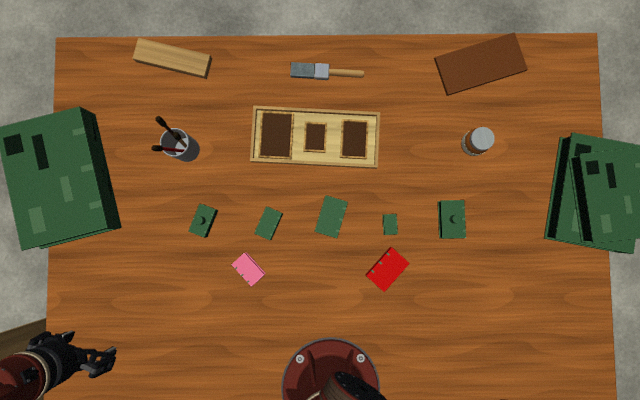

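View pics/scene0.png

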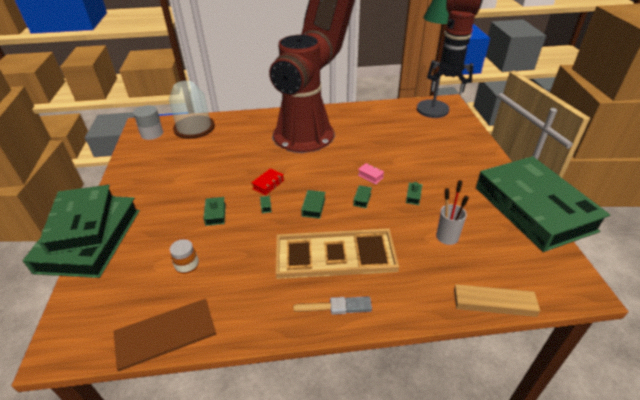

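The top view shows the finished books: medium near (268,223), large near (331,217) and small near (390,224). The raw castings with stubs are at (203,220) and (452,219). The nests are large (277,135), small (316,137) and medium (355,139). Pot and jar are to the sides, the pink and red look-alikes are nearer the base, and the scene view agrees.

```bash
cat > h.py <<'E'
from cell import monitor, imaging
import cv2,numpy as np
def world(n,d,m):
    c=imaging.calibration(n);K=c["intrinsics"];T=np.array(c["cam_to_world"])
    v,u=np.nonzero(m&(d>0));z=d[v,u]
    P=np.stack([(u-K[0][2])*z/K[0][0],(v-K[1][2])*z/K[1][1],z],1)
    return P@T[:3,:3].T+T[:3,3]
def rect(P):
    (c,s,a)=cv2.minAreaRect((P[:,:2]*1000).astype(np.float32))
    if s[0]<s[1]: s=s[::-1];a+=90
    return np.round(c,1),np.round(s,1),round((a+90)%180-90,1)  # centre mm, long/short, yaw of long axis
def look(n,names):
    p,d=imaging.read_camera(n)
    for t in names:
        for r in imaging.cut_out(n,t):
            if r["confidence"]<.3: continue
            m=cv2.erode(r["region"].astype(np.uint8),np.ones((3,3)),borderValue=0)>0
            P=world(n,d,m)
            if len(P)<5: continue
            zt=np.median(P[:,2]); F=P[abs(P[:,2]-zt)<.006] 
            W=world(n,d,r["region"]);W=W[abs(W[:,2]-zt)<.006]
            print(n,t,round(r["confidence"],2),np.round(r["pixel"]),"z %.3f"%zt,"max %.3f"%P[:,2].max(),*rect(W),"med",np.round(F.mean(0)*1000,1),len(P))
    return p,d
E
python3 - <<'E'
from h import *
N=["book_large","book_medium","book_small","nest_large","nest_medium","nest_small"]
for n in("top","scene"):
    p,d=look(n,N+(["brush_pot","wax_jar"] if n=="top" else []))
    P=world(n,d,np.ones(d.shape,bool)); i=(abs(P[:,0]-.4)<.03)&(abs(P[:,1])<.05)
    print("table z",np.percentile(P[i,2],[10,50,90]))
E
```

```text
top book_large 0.75 [390. 268.] z 0.032 max 0.038 [ 311.1 -149.9] [99.6 63.1] -42.4 med [ 312.1 -149.1   31.6] 863
top book_large 0.67 [333. 216.] z 0.032 max 0.037 [449.8  -4.5] [99.6 61.9] -17.4 med [449.7  -4.5  31.9] 750
top book_medium 0.78 [247. 273.] z 0.030 max 0.036 [314.5 213.4] [77.6 46.5] 42.8 med [315.8 212.1  29.6] 471
top book_medium 0.69 [270. 226.] z 0.030 max 0.035 [433.9 160.7] [78.  46.2] -24.3 med [433.3 158.8  29.9] 463
top book_medium 0.6 [174. 146.] z 0.072 max 0.194 [634.9 380.2] [67.5 67.5] 23.0 med [634.1 381.7  72.2] 885
top book_medium 0.45 [387. 223.] z 0.028 max 0.033 [ 427.8 -159.7] [53.1 34. ] 1.9 med [ 427.9 -158.    27.8] 220
top book_small 0.85 [389. 222.] z 0.028 max 0.033 [ 427.8 -159.7] [53.1 34. ] 1.9 med [ 427.6 -159.    27.8] 245
top nest_large 0.8 [276. 133.] z 0.011 max 0.024 [672.9 141.3] [132.   94.3] -4.3 med [670.9 141.4  10.6] 1439
top nest_medium 0.63 [356. 140.] z 0.011 max 0.025 [658.  -68.7] [110.1  75.3] -5.2 med [658.1 -68.9  10.6] 950
top nest_small 0.69 [312. 139.] z 0.011 max 0.023 [663.8  36. ] [80.7 60. ] -3.5 med [665.2  36
[... 648 characters left out ...]
 [371. 170.] z 0.026 max 0.032 [314.3 212.9] [74.8 50.3] 41.6 med [320.4 211.5  27.7] 238
scene book_medium 0.8 [361. 198.] z 0.028 max 0.033 [431.6 159.6] [81.4 46.5] -23.7 med [438.3 157.6  28.4] 252
scene book_small 0.51 [267. 208.] z 0.025 max 0.031 [ 430.1 -161.3] [52.4 32.4] 4.5 med [ 434.4 -161.1   26.4] 109
scene nest_large 0.79 [372. 250.] z 0.009 max 0.021 [665.1 141.4] [126.5  92.5] -3.5 med [663.5 140.5   8.8] 871
scene nest_medium 0.62 [300. 252.] z 0.009 max 0.021 [654.6 -70.2] [109.   69.3] -3.5 med [652.5 -70.3   9.3] 610
scene nest_small 0.78 [333. 254.] z 0.010 max 0.020 [663.2  34.4] [84.7 59.8] -6.8 med [658.4  35.2   9.5] 387
table z [-0.00292037  0.02711105  0.03207746]
```

```bash
python3 - <<'E'
from h import *
p,d=imaging.read_camera("top")
roi=np.zeros(d.shape,bool); roi[100:172,245:385]=1
W=world("top",d,roi&(p.max(2)<95)&(d>0))
hsv=cv2.cvtColor(p,cv2.COLOR_RGB2HSV)
for x in((277,135),(316,137),(355,139),(296,125),(335,160)): print(x,p[x[1],x[0]],d[x[1],x[0]])
dark=roi&(p.max(2)<100)&(d>0)
n,l,st,ce=cv2.connectedComponentsWithStats(dark.astype(np.uint8))
for i in range(1,n):
    if st[i,4]>100: P=world("top",d,l==i); print(st[i],rect(P),np.median(P[:,2]),np.percentile(P[:,2],[5,95]))
P=world("top",d,roi); P=P[(P[:,2]>.018)&(P[:,2]<.03)]; print("walls",rect(P),len(P))
E
```

```text
(277, 135) [74 47 29] 1.1305708
(316, 137) [72 49 28] 1.1255696
(355, 139) [73 47 31] 1.129136
(296, 125) [202 180 114] 1.1382668
(335, 160) [202 176 116] 1.1311829
[271 110 106   6 118] (array([729.9,  11.9]), array([284.2,   2.6]), 86.5) 0.013139705246653532 [0.00691204 0.01815082]
[ 260  113   32   44 1204] (array([671.4, 141.8]), array([115.9,  78. ]), -3.5) 0.010455237680638607 [0.00699128 0.01385471]
[343 121  24  36 765] (array([658.6, -69.7]), array([93.6, 60.7]), -3.3) 0.010172707680621063 [0.00651093 0.01370114]
[305 124  20  26 458] (array([664.3,  35.9]), array([69.2, 48.9]), -3.4) 0.010505745191531912 [0.00711236 0.01374918]
walls (array([663.9,  36. ]), array([340.4, 151.5]), 86.4) 1545
```

Request:
arm_command:
  rows:
    - [0.2648,-0.4959,-0.11,0,0,3.1,0.085]
    - [0.2648,-0.4959,-0.11,0,0,3.1,0.085]
    - [0.2648,-0.4959,-0.11,0,0,3.1,0.085]
    - [0.2648,-0.4959,-0.11,0,0,3.1,0.085]
    - [0.2648,-0.4959,-0.11,0,0,3.1,0.085]
    - [0.2648,-0.4959,-0.11,0,0,3.1,0.085]
    - [0.2648,-0.4959,-0.11,0,0,3.1,0.085]
    - [0.2648,-0.4959,-0.11,0,0,3.1,0.085]
    - [0.2648,-0.4959,-0.11,0,0,3.1,0.085]
    - [0.2648,-0.4959,-0.11,0,0,3.1,0.085]
    - [0.2648,-0.4959,-0.11,0,0,3.1,0.085]
    - [0.2648,-0.4959,-0.11,0,0,3.1,0.085]
  newtons: 50

```text
t: 2.15
eef_pos: [0.4513, -0.008, 0.1208]
eef_rot: [[-0.953, 0.304, 0.001], [0.304, 0.953, -0.001], [-0.001, -0.001, -1.0]]
force: [0.0, 1.0, 0.5]
opening: 0.085
grasp_force: 0.0
```

Request:
arm_command:
  rows:
    - [0,0,-0.02,0,0,0,0.085]
    - [0,0,-0.05,0,0,0,0.085]
    - [0,0,-0.08,0,0,0,0.085]
    - [0,0,-0.1,0,0,0,0.085]
    - [0,0,-0.114,0,0,0,0.085]
    - [0,0,-0.114,0,0,0,0.085]
    - [0,0,-0.114,0,0,0,0.085]
    - [0,0,-0.114,0,0,0,0.055]
    - [0,0,-0.114,0,0,0,0.055]
    - [0,0,-0.114,0,0,0,0.055]
    - [0,0,-0.114,0,0,0,0.055]
    - [0,0,-0.114,0,0,0,0.055]

```text
t: 3.35
eef_pos: [0.4504, -0.005, 0.0085]
eef_rot: [[-0.954, 0.301, 0.002], [0.301, 0.954, -0.001], [-0.002, -0.001, -1.0]]
force: [-3.0, -1.5, 9.2]
opening: 0.0606
grasp_force: 53.5
```

```bash
python3 - <<'E'
from h import *
s=monitor.sense(); print(s["eef_pos"],s["opening"],s["grasp_force"],s["force"])
E
```

```text
[ 0.45040209 -0.00495889  0.00848355] 0.060595555588719645 53.51245164871216 [-3.00111138 -1.51370447  9.21088876]
```

Request:
arm_command:
  rows:
    - [0,0,0.03,0,0,0,0.055]
    - [0,0,0.07,0,0,0,0.055]
    - [0,0,0.09,0,0,0,0.055]
    - [0.04,0.03,0.09,0,0,4,0.055]
    - [0.08,0.055,0.09,0,0,8,0.055]
    - [0.12,0.08,0.09,0,0,12,0.055]
    - [0.16,0.105,0.09,0,0,14,0.055]
    - [0.2,0.13,0.09,0,0,14,0.055]
    - [0.2215,0.1462,0.09,0,0,14,0.055]
    - [0.2215,0.1462,0.09,0,0,14,0.055]
    - [0.2215,0.1462,0.09,0,0,14,0.055]
    - [0.2215,0.1462,0.09,0,0,14,0.055]

```text
t: 4.55
eef_pos: [0.6702, 0.1412, 0.0973]
eef_rot: [[-0.998, 0.062, -0.001], [0.062, 0.998, -0.0], [0.001, -0.0, -1.0]]
force: [0.1, -0.4, -2.2]
opening: 0.0607
grasp_force: 58.2
```

```bash
python3 - <<'E'
from h import *
p,d=look("top",["book_large"])
cv2.imwrite("pics/t1.png",cv2.resize(p[80:300,180:480,::-1],None,fx=2.5,fy=2.5))
s=monitor.sense(); print(s["eef_pos"],s["opening"],s["grasp_force"],s["force"])
E
```

```text
top book_large 0.61 [389. 270.] z 0.032 max 0.037 [ 311.2 -149.8] [99.5 63.1] -43.1 med [ 311.9 -148.    31.7] 817
[0.67042748 0.14102708 0.09763808] 0.06099239704591275 58.20770502090454 [-0.54355422 -0.9470034  -2.90851277]
```

View pics/t1.png

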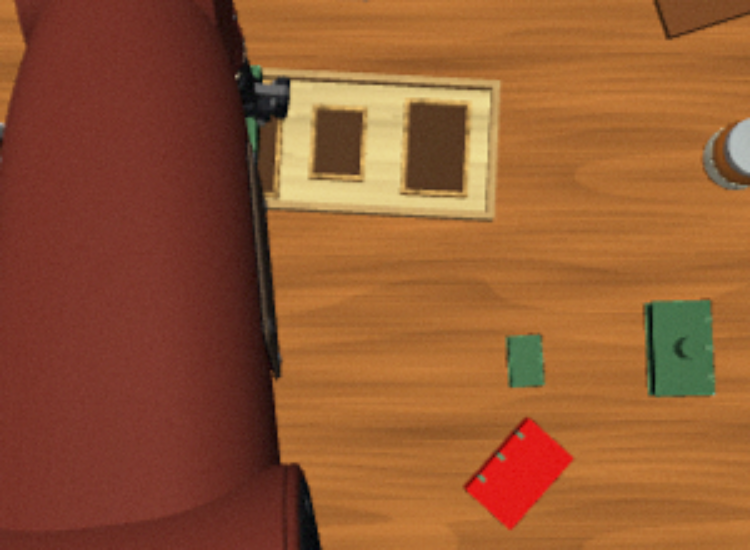

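The large book is held over its nest, hidden mostly by the arm; the red book, the small book and the raw large casting lie where they were. Lowering.

Request:
arm_command:
  rows:
    - [0,0,-0.025,0,0,0,0.055]
    - [0,0,-0.05,0,0,0,0.055]
    - [0,0,-0.065,0,0,0,0.055]
    - [0,0,-0.072,0,0,0,0.055]
    - [0,0,-0.077,0,0,0,0.055]
    - [0,0,-0.077,0,0,0,0.055]
    - [0,0,-0.077,0,0,0,0.055]

```text
t: 5.35
eef_pos: [0.6718, 0.1417, 0.0212]
eef_rot: [[-0.998, 0.061, 0.001], [0.061, 0.998, 0.0], [-0.001, 0.0, -1.0]]
force: [-0.2, -0.2, -1.9]
opening: 0.0609
grasp_force: 58.2
```

Request:
arm_command:
  rows:
    - [0,0,0,0,0,0,0.064]
    - [0,0,0,0,0,0,0.068]
    - [0,0,0,0,0,0,0.072]
    - [0,0,0,0,0,0,0.074]
    - [0,0,0.02,0,0,0,0.074]
    - [0,0,0.06,0,0,0,0.074]
    - [0,0,0.1,0,0,0,0.074]
    - [0,0,0.1,0,0,0,0.074]

```text
t: 6.15
eef_pos: [0.6747, 0.1421, 0.1267]
eef_rot: [[-0.998, 0.061, 0.01], [0.061, 0.998, 0.001], [-0.01, 0.002, -1.0]]
force: [1.1, 1.2, 0.5]
opening: 0.0739
grasp_force: 0.0
```

Request:
arm_command:
  rows:
    - [-0.04,0.003,0,0,0,-5,0.074]
    - [-0.09,0.007,0,0,0,-12,0.074]
    - [-0.14,0.011,0,0,0,-20.6,0.074]
    - [-0.19,0.015,0,0,0,-20.6,0.074]
    - [-0.238,0.0187,0,0,0,-20.6,0.074]
    - [-0.238,0.0187,0,0,0,-20.6,0.074]
    - [-0.238,0.0187,0,0,0,-20.6,0.074]
    - [-0.238,0.0187,0,0,0,-20.6,0.074]

```text
t: 6.95
eef_pos: [0.4349, 0.1605, 0.1208]
eef_rot: [[-0.913, 0.409, 0.002], [0.409, 0.913, 0.0], [-0.002, 0.001, -1.0]]
force: [-0.7, -0.5, -0.3]
opening: 0.0738
grasp_force: 0.0
```

```bash
python3 - <<'E'
from h import *
for n in("top","scene"):
    p,d=look(n,["book_large","book_medium","book_small"])
    a=p[80:300,180:480] if n=="top" else p[150:300,180:480]
    cv2.imwrite(f"pics/{n}2.png",cv2.resize(a[:,:,::-1],None,fx=2.5,fy=2.5))
s=monitor.sense(); print(s["eef_pos"],s["eef_rot"][:,1])
E
```

```text
top book_large 0.68 [387. 267.] z 0.031 max 0.038 [ 311.6 -148.6] [98.  60.7] -43.3 med [ 313.2 -147.4   31.5] 759
top book_large 0.67 [274. 133.] z 0.042 max 0.048 [671.3 143.4] [100.2  62.2] -3.6 med [669.1 142.1  42.5] 847
top book_medium 0.62 [275. 218.] z 0.030 max 0.035 [432.6 144.7] [83.5 37.3] -1.9 med [444.8 143.2  30. ] 88
top book_small 0.62 [389. 224.] z 0.028 max 0.037 [ 427.8 -160. ] [53.  34.4] 2.0 med [ 427.9 -158.1   27.9] 228
scene book_large 0.82 [266. 180.] z 0.029 max 0.036 [ 309.4 -150.9] [106.6  66.7] -42.4 med [ 315.2 -151.2   30.2] 460
scene book_large 0.71 [375. 248.] z 0.040 max 0.049 [668.4 141.8] [104.3  61.9] -3.4 med [673.6 139.4  40.6] 654
scene book_large 0.54 [452. 220.] z 0.075 max 0.188 [634.7 381. ] [69.4 69.1] -81.2 med [638.1 379.9  74.4] 873
scene book_medium 0.83 [370. 172.] z 0.026 max 0.139 [312.3 212.3] [77.9 48.2] 37.3 med [318.5 209.5  27.4] 242
scene book_medium 0.68 [362. 199.] z 0.028 max 0.034 [433.8 159.6] [79.6 44.4] -23.6 med [440.8 158.7  28.2] 231
scene book_small 0.44 [266. 206.] z 0.026 max 0.031 [ 428.8 -160.9] [53.2 32.8] 3.8 med [ 435.7 -160.9   26.3] 114
[0.43337537 0.16030706 0.12013841] [ 4.08789497e-01  9.12628688e-01 -1.58030830e-04]
```

View pics/top2.png

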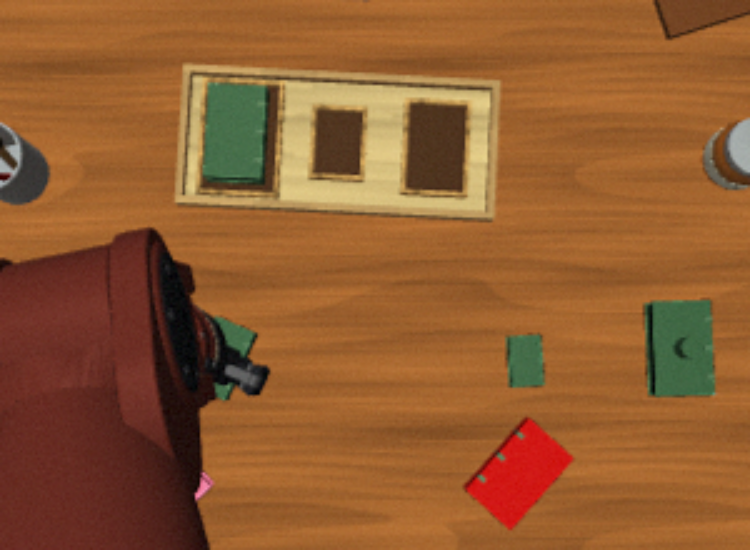

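The large book lies flat in the large nest (crop about (235,130)), with its top measured at 42 mm as expected. The gripper is now over the medium book at crop (230,360).

Request:
arm_command:
  rows:
    - [0,0,-0.03,0,0,0,0.074]
    - [0,0,-0.06,0,0,0,0.074]
    - [0,0,-0.09,0,0,0,0.074]
    - [0,0,-0.111,0,0,0,0.074]
    - [0,0,-0.111,0,0,0,0.074]
    - [0,0,-0.111,0,0,0,0.074]
    - [0,0,-0.111,0,0,0,0.038]
    - [0,0,-0.111,0,0,0,0.038]
    - [0,0,-0.111,0,0,0,0.038]
    - [0,0,-0.111,0,0,0,0.038]
    - [0,0,-0.111,0,0,0,0.038]
    - [0,0,-0.111,0,0,0,0.038]

```text
t: 8.55
eef_pos: [0.4341, 0.1604, 0.0107]
eef_rot: [[-0.913, 0.409, 0.002], [0.409, 0.913, 0.0], [-0.002, 0.001, -1.0]]
force: [-1.4, -1.1, 8.8]
opening: 0.0451
grasp_force: 51.0
```

Request:
arm_command:
  rows:
    - [0,0,0.03,0,0,0,0.038]
    - [0,0,0.07,0,0,0,0.038]
    - [0,0,0.09,0,0,0,0.038]
    - [0.03,-0.03,0.09,0,0,4,0.038]
    - [0.06,-0.06,0.09,0,0,8,0.038]
    - [0.09,-0.09,0.09,0,0,12,0.038]
    - [0.12,-0.12,0.09,0,0,16,0.038]
    - [0.15,-0.15,0.09,0,0,20.6,0.038]
    - [0.18,-0.18,0.09,0,0,20.6,0.038]
    - [0.21,-0.21,0.09,0,0,20.6,0.038]
    - [0.225,-0.229,0.09,0,0,20.6,0.038]
    - [0.225,-0.229,0.09,0,0,20.6,0.038]

```text
t: 9.75
eef_pos: [0.6601, -0.0716, 0.0997]
eef_rot: [[-0.998, 0.064, 0.002], [0.064, 0.998, -0.001], [-0.002, -0.001, -1.0]]
force: [0.6, 0.9, -2.0]
opening: 0.045
grasp_force: 52.6
```

Request:
arm_command:
  rows:
    - [0,0,0,0,0,0,0.038]
    - [0,0,0,0,0,0,0.038]

```text
t: 9.95
eef_pos: [0.6574, -0.0677, 0.0996]
eef_rot: [[-0.998, 0.061, -0.001], [0.061, 0.998, 0.0], [0.001, 0.0, -1.0]]
force: [0.2, -0.1, -1.0]
opening: 0.0452
grasp_force: 52.6
```

Request:
arm_command:
  rows:
    - [0,0,-0.025,0,0,0,0.038]
    - [0,0,-0.05,0,0,0,0.038]
    - [0,0,-0.065,0,0,0,0.038]
    - [0,0,-0.072,0,0,0,0.038]
    - [0,0,-0.077,0,0,0,0.038]
    - [0,0,-0.077,0,0,0,0.038]
    - [0,0,-0.077,0,0,0,0.038]

```text
t: 10.65
eef_pos: [0.6587, -0.0687, 0.0232]
eef_rot: [[-0.998, 0.061, 0.001], [0.061, 0.998, -0.0], [-0.001, -0.0, -1.0]]
force: [0.2, -0.6, -1.3]
opening: 0.045
grasp_force: 52.7
```

Request:
arm_command:
  rows:
    - [0,0,0,0,0,0,0.048]
    - [0,0,0,0,0,0,0.052]
    - [0,0,0,0,0,0,0.056]
    - [0,0,0,0,0,0,0.058]
    - [0,0,0.02,0,0,0,0.058]
    - [0,0,0.06,0,0,0,0.058]
    - [0,0,0.1,0,0,0,0.058]
    - [0,0,0.1,0,0,0,0.058]

```text
t: 11.45
eef_pos: [0.6616, -0.0693, 0.1284]
eef_rot: [[-0.998, 0.061, 0.009], [0.061, 0.998, -0.002], [-0.009, -0.001, -1.0]]
force: [0.2, -0.4, 0.3]
opening: 0.0581
grasp_force: 0.0
```

Request:
arm_command:
  rows:
    - [-0.04,-0.016,0,0,0,3,0.062]
    - [-0.085,-0.034,0,0,0,5.7,0.062]
    - [-0.13,-0.052,0,0,0,5.7,0.062]
    - [-0.175,-0.07,0,0,0,5.7,0.062]
    - [-0.23,-0.091,0,0,0,5.7,0.062]
    - [-0.23,-0.091,0,0,0,5.7,0.062]
    - [-0.23,-0.091,0,0,0,5.7,0.062]
    - [-0.23,-0.091,0,0,0,5.7,0.062]
    - [-0.23,-0.091,0,0,0,5.7,0.062]

```text
t: 12.35
eef_pos: [0.4296, -0.1595, 0.1224]
eef_rot: [[-0.999, -0.039, 0.001], [-0.039, 0.999, -0.0], [-0.001, -0.0, -1.0]]
force: [0.6, -0.3, 1.1]
opening: 0.0618
grasp_force: 0.0
```

```bash
python3 - <<'E'
from h import *
p,d=look("top",["book_large","book_medium","book_small"])
cv2.imwrite("pics/top3.png",cv2.resize(p[80:300,180:480,::-1],None,fx=2.5,fy=2.5))
s=monitor.sense(); print(s["eef_pos"],s["eef_rot"][:,1])
E
```

```text
top book_large 0.97 [276. 134.] z 0.042 max 0.049 [671.2 143.5] [100.2  62.2] -3.4 med [669.9 143.1  42.3] 902
top book_large 0.75 [379. 266.] z 0.031 max 0.037 [ 320.  -136.9] [94.7 31.3] -42.8 med [ 316.8 -128.4   31.6] 277
top book_large 0.69 [355. 138.] z 0.040 max 0.046 [659.7 -66.5] [79.3 44.9] -1.1 med [657.3 -66.5  40.3] 459
top book_medium 0.58 [358. 139.] z 0.040 max 0.046 [659.7 -66.5] [79.3 44.9] -1.1 med [657.6 -66.8  40.3] 468
top book_medium 0.5 [475. 142.] z 0.073 max 0.081 [ 643.4 -390.9] [58.4 57.6] -46.5 med [ 641.9 -387.7   74.8] 605
top book_small 0.47 [386. 230.] z 0.027 max 0.033 [ 425.3 -146.4] [56.2 18.9] 22.6 med [ 407.1 -151.8   26.4] 20
[ 0.4287771  -0.1593076   0.12212677] [-3.91683740e-02  9.99232620e-01  9.76002002e-05]
```

View pics/top3.png

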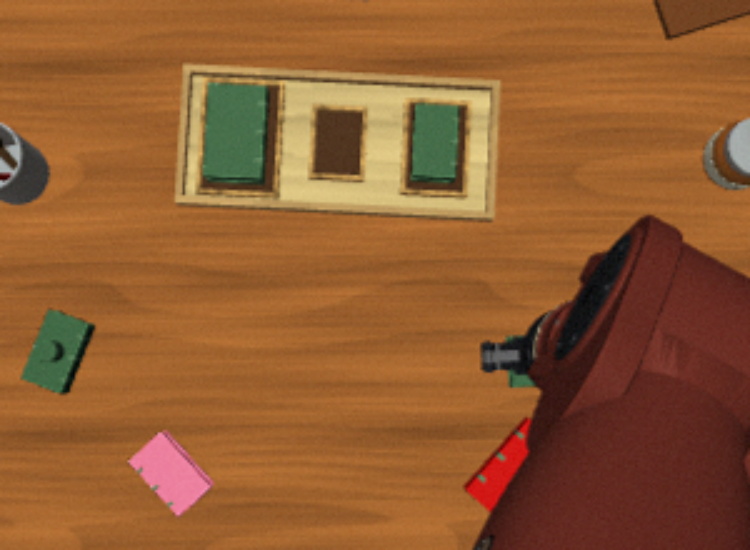

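Large and medium books sit flat in their nests (crop (235,130), (437,142)); the gripper is over the small one at (520,360), clear of the red book.

Request:
arm_command:
  rows:
    - [0,0,-0.03,0,0,0,0.062]
    - [0,0,-0.06,0,0,0,0.062]
    - [0,0,-0.09,0,0,0,0.062]
    - [0,0,-0.112,0,0,0,0.062]
    - [0,0,-0.112,0,0,0,0.062]
    - [0,0,-0.112,0,0,0,0.062]
    - [0,0,-0.112,0,0,0,0.026]
    - [0,0,-0.112,0,0,0,0.026]
    - [0,0,-0.112,0,0,0,0.026]
    - [0,0,-0.112,0,0,0,0.026]
    - [0,0,-0.112,0,0,0,0.026]
    - [0,0,-0.112,0,0,0,0.026]

```text
t: 13.75
eef_pos: [0.4291, -0.1602, 0.0117]
eef_rot: [[-0.999, -0.038, 0.002], [-0.038, 0.999, -0.001], [-0.002, -0.001, -1.0]]
force: [-1.0, 0.1, 7.5]
opening: 0.0331
grasp_force: 50.0
```

Request:
arm_command:
  rows:
    - [0,0,0.03,0,0,0,0.026]
    - [0,0,0.07,0,0,0,0.026]
    - [0,0,0.09,0,0,0,0.026]
    - [0.03,0.025,0.09,0,0,-2,0.026]
    - [0.064,0.053,0.09,0,0,-4,0.026]
    - [0.098,0.081,0.09,0,0,-5.7,0.026]
    - [0.132,0.109,0.09,0,0,-5.7,0.026]
    - [0.166,0.138,0.09,0,0,-5.7,0.026]
    - [0.2,0.166,0.09,0,0,-5.7,0.026]
    - [0.2364,0.196,0.09,0,0,-5.7,0.026]
    - [0.2364,0.196,0.09,0,0,-5.7,0.026]
    - [0.2364,0.196,0.09,0,0,-5.7,0.026]

```text
t: 14.95
eef_pos: [0.6648, 0.0372, 0.1003]
eef_rot: [[-0.998, 0.06, -0.0], [0.06, 0.998, -0.0], [0.0, -0.0, -1.0]]
force: [-0.7, -0.6, -1.8]
opening: 0.0326
grasp_force: 50.5
```

Request:
arm_command:
  rows:
    - [0,0,0,0,0,0,0.026]
    - [0,0,0,0,0,0,0.026]

```text
t: 15.15
eef_pos: [0.6638, 0.0355, 0.1008]
eef_rot: [[-0.998, 0.062, -0.0], [0.062, 0.998, -0.0], [0.0, -0.0, -1.0]]
force: [-0.3, -0.3, -0.5]
opening: 0.0329
grasp_force: 50.5
```

Request:
arm_command:
  rows:
    - [0,0,-0.025,0,0,0,0.026]
    - [0,0,-0.05,0,0,0,0.026]
    - [0,0,-0.065,0,0,0,0.026]
    - [0,0,-0.072,0,0,0,0.026]
    - [0,0,-0.077,0,0,0,0.026]
    - [0,0,-0.077,0,0,0,0.026]
    - [0,0,-0.077,0,0,0,0.026]

```text
t: 15.85
eef_pos: [0.6651, 0.0363, 0.0242]
eef_rot: [[-0.998, 0.061, 0.001], [0.061, 0.998, -0.0], [-0.001, 0.0, -1.0]]
force: [0.2, -0.2, -0.3]
opening: 0.0327
grasp_force: 50.5
```

Request:
arm_command:
  rows:
    - [0,0,0,0,0,0,0.036]
    - [0,0,0,0,0,0,0.04]
    - [0,0,0,0,0,0,0.044]
    - [0,0,0,0,0,0,0.046]
    - [0,0,0.02,0,0,0,0.046]
    - [0,0,0.06,0,0,0,0.046]
    - [0,0,0.1,0,0,0,0.046]
    - [-0.03,0,0.14,0,0,0,0.046]
    - [-0.08,0,0.16,0,0,0,0.046]
    - [-0.13,0,0.16,0,0,0,0.046]
    - [-0.18,0,0.16,0,0,0,0.046]
    - [-0.23,0,0.16,0,0,0,0.046]

```text
t: 17.05
eef_pos: [0.4362, 0.0364, 0.1834]
eef_rot: [[-0.998, 0.061, 0.001], [0.061, 0.998, -0.0], [-0.001, -0.0, -1.0]]
force: [-0.4, 0.6, 1.2]
opening: 0.0458
grasp_force: 0.0
```

Request:
arm_command:
  rows:
    - [-0.02,0,0,0,0,0,0.046]
    - [-0.02,0,0,0,0,0,0.046]
    - [-0.02,0,0,0,0,0,0.046]
    - [-0.02,0,0,0,0,0,0.046]

```text
t: 17.45
eef_pos: [0.4195, 0.0363, 0.1836]
eef_rot: [[-0.998, 0.061, 0.001], [0.061, 0.998, -0.0], [-0.001, 0.0, -1.0]]
force: [1.2, -0.3, 0.7]
opening: 0.0461
grasp_force: 0.0
```

```bash
python3 - <<'E'
from h import *
p,d=look("top",["book_large","book_medium","book_small","brush_pot","wax_jar"])
cv2.imwrite("pics/top4.png",cv2.resize(p[80:300,140:500,::-1],None,fx=2.2,fy=2.2))
p,d=look("scene",["book_small"])
s=monitor.sense(); print(s["t"],s["eef_pos"],s["force"])
E
```

```text
top book_large 0.91 [387. 266.] z 0.032 max 0.037 [ 311.2 -150. ] [99.8 62.7] -42.4 med [ 312.8 -148.3   31.6] 832
top book_large 0.84 [274. 133.] z 0.042 max 0.049 [671.3 143.5] [100.7  62.5] -3.6 med [669.2 142.2  42.5] 847
top book_medium 0.75 [354. 138.] z 0.040 max 0.047 [659.3 -66.9] [78.7 46.1] -3.6 med [657.  -65.8  40.3] 469
top book_medium 0.73 [240. 267.] z 0.030 max 0.034 [325.  223.5] [48.8 45.3] 41.9 med [326.4 229.8  29.7] 159
top book_small 0.81 [313. 134.] z 0.038 max 0.044 [664.  38.] [53.7 33.6] -5.3 med [662.1  38.8  38.3] 232
top brush_pot 0.57 [177. 146.] z 0.071 max 0.195 [635.8 381.9] [69.3 62.8] 70.7 med [634.7 381.8  70.5] 844
top wax_jar 0.67 [474. 143.] z 0.073 max 0.081 [ 643.8 -390.4] [58.2 58. ] 85.0 med [ 642.1 -387.9   74.8] 617
scene book_small 0.67 [329. 260.] z 0.013 max 0.021 [664.1  34.4] [78.9 60.2] -3.6 med [681.5  29.9  12.9] 111
scene book_small 0.48 [336. 251.] z 0.036 max 0.041 [660.8  36.9] [60.2 33.6] -3.4 med [666.6  36.3  36.7] 175
17.85 [0.41824347 0.03637506 0.18314738] [0.70074168 0.45658018 0.45420571]
```

View pics/top4.png

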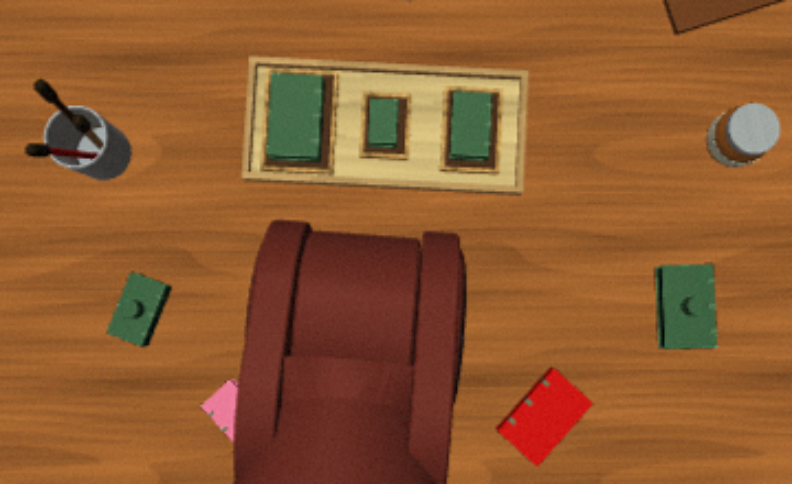

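All three books lie flat in their nests (crop (297,117), (383,122), (470,125)), with tops at 42, 38 and 40 mm. The raw castings, pot, jar, and pink and red books are unmoved, and the arm is clear.

```bash
python3 -c "
from cell import workorder; print(workorder.job_done())"
```

```text
the job is handed in; nothing more can be done
None
```

The three finished books lie flat, cover up, in the nests cut to their sizes, nothing else was moved, and the job was handed in at about 18 s of the 80 s allowed; no verdict came back.

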